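# Slide the flat bar home under the drill-jig bridge

### The job

Push the loose flat steel bar with a fingertip into the flared mouth of the blue drilling jig and on under its low bridge, until its leading end rests fully home against the end stop. Only push it: keep it sliding flat on the bench, never pinch, lift or tip it, and do not press hard. Leave the other things on the bench where they are, and finish with the robot clear of everything.

Things in the scene. Friction and masses are not known exactly. Their poses are not given: they have to be found in the camera images.
- flat_bar: Loose grey flat steel bar, 30 mm wide (x), 160 mm long (y), 8 mm thick, about 0.3 kg, lying flat on the bench. Origin: centre of its underside. It starts before the jig's mouth, up to 25 mm off the channel's centre line and turned up to 0.25 rad from it; its y axis points roughly along the jig's +y, so its -y end is the leading end.
- jig: Blue and aluminium drilling jig, fixed to the bench. Origin: on the bench at the middle of the end stop's inner face (stop 20 mm high). Its channel runs along the jig's +y from the stop to the mouth; push the bar toward -y. Home, the bar's centre is at y = 80 mm and its last 45 mm stand out of the mouth. The channel has no floor; the bar slides on the bench.
- jig_mouth (a point): Middle of the jig's open mouth, on the bench, at jig y = 115 mm; axes as the jig's. Blue rails 12 mm high: the lead-ins' inner faces stand 29 mm either side of the centre line here and narrow to 17 mm at jig y = 80 mm, then run straight to the stop (channel 34 mm wide). The jig is at most 60 mm wide to either side.
- jig_bridge (a point): Point on the bench below the middle of the aluminium bridge, at jig y = 45 mm; axes as the jig's. The bridge covers the channel from jig y = 25 to 65 mm; underside 12 mm, top 22 mm above the bench, a steel drill bush on top reaches 30 mm.
- bolt: Bystander: big steel bolt lying beside the jig, 29 x 81 x 26 mm; origin: middle of its underside
- big_nut: Bystander: large steel hexagon nut beside the jig, 31 x 35 x 16 mm; origin: middle of its underside
- small_nut: Bystander: smaller steel hexagon nut beside the jig, 25 x 28 x 13 mm; origin: middle of its underside
- rule: Bystander: yellow tape measure behind the jig's stop, 36 x 82 x 62 mm; origin: middle of its underside
- pliers: Bystander: red-handled pliers at the back, 55 x 190 x 14 mm; origin: middle of its underside
- screwdriver: Bystander: screwdriver with yellow handle at the back, 29 x 213 x 31 mm; origin: middle of its underside
Things that resemble listed ones, but are neither listed nor needed, are in the scene too. Leave any brown or yellow look-alike of the flat_bar alone.

How it is judged:
By the outcome, as a careful person would: the job done as asked, in the order asked, and still so for the second after the job is handed in, with the robot touching nothing.
It also fails if it takes over 58 s, if anything falls off the work surface, if the arm or the gripper's body presses on something with over 40 N, if the wrist force passes 120 N, or if a joint passes its speed limit or range.

### The arm

A 6-joint arm with a two-finger parallel gripper is mounted at the origin on a cart in front of the work surface, level with it; the furniture and walls round the work are solid. World frame = base frame: x ahead of the robot, y to its left, z up, the work surface at z = 0. Lengths are in m, angles in rad, forces in N, time in s.
With the tool pointing down it reaches from about 0.35 to 0.975 m from the base axis. Payload 17.4 kg.
Tool frame: the origin (TCP) lies on the centre line of the jaws, within the pads' length; the fingertips stand 11 mm ahead of it and the grasp point (between the pads) lies 8 mm behind it; z points along the fingers, x is the direction in which the jaws open and shut, and the axes are right-handed (so a half turn about z gives the same grasp; the last joint's range is limited). The gripper opens to 85 mm and grips with 20 to 120 N. Pads are 22 mm wide; open, the fingers measure 114 mm over their backs; the gripper's body (76 mm by 85 mm) begins 54 mm behind the grasp point. The pads swing forward as they close: fully open they stand 13 mm farther back than shut.
Start: joints at [1.075, 0.116, 1.442, -0, 1.584, -0.038], TCP at [0.298, 0.605, 0.242] pointing down, gripper open.
Joint ranges: [-2.83, 2.83], [-0.83, 2.19], [0.07, 2.5], [-1.14, 4.28], [0.01, 3], [-2.97, 2.97]. Speed limits (rad/s): [1.89, 1.89, 2.22, 3.14, 3.14, 3.14].

### API

Orientations are given as [roll, pitch, yaw] about the fixed x, y, z axes, in that order (R = Rz(yaw) Ry(pitch) Rx(roll)).
In Python, from cell import arm, optics, find_in gives the robot as it stands.
- The arm moves only by the tool move_arm, never from a script. Its arguments are lists of equal length, an entry for each row: "xyz": the shift along the tool's x, y, z in mm, a list of three; "dr": the turn, a rotation vector about the tool's x, y, z in rad, a list of three; "claw": the opening, from 0 (shut) to 1 (fully open). In form: {"xyz": [[x, y, z], ...], "dr": [[rx, ry, rz], ...], "claw": [claw, ...]}. A call has 1 to 8 rows; each row is the pose to reach, as a shift and turn from the pose commanded when the call began, along the tool's axes at that moment; what a row does not reach only later rows make up. A row lasts 1/12 s, in which the tool goes at most 41.7 mm and 7.16 degrees, less where a joint would pass 70% of its speed; a pose out of reach is approached as far as the arm can. A call with a gripper value outside its range is refused whole. The fingers move at their own pace and stop on an object; "grip_force" is the grip in N (left out, the last holds). Time passes only in rows, so rows that repeat a pose let the fingers close. It gives the time, the measured TCP pose, the force and the opening at its end, in the units of the state.
- arm.read_state(): the state, without advancing time (a new reading comes with each control period).
- optics.read_camera(name): name is "side" or "top"; returns the picture (384x512x3 uint8, red, green, blue); there is no depth.
- optics.calibration(name): a dict with "K" (3x3 intrinsics, pixels), "dist_coeffs" ([k1, k2, p1, p2, k3] as OpenCV has them; the pictures are not rectified), "view" (4x4, takes a point from world to camera coordinates). Camera axes: x right, y up, looking along -z (the intrinsics and any distortion apply to the point x, -y, -z); pixel columns grow to the right and rows downward; lengths in m; the calibration is good to about 2 mm. A picture is of the moment at which its call begins. calibration takes no time and is no camera call.
- arm.hand_in(): hands the job in, once; it reports no verdict.
Trained networks look in the newest picture that a camera, given by its name, has taken for a name from the list of things; names that differ only in an ending like _2 or _b are one class to them, and where a whole thing is asked for, a point or a joint stands for the part that bears it (a point fixed in the world has none). Each returns a list of dicts, best first, with "confidence" (0 to 1); they miss things now and then, are a little off and sometimes report something else, mostly with a low value. They report only what shows in the picture. A call takes as long as a camera call. They do not tell look-alikes from the thing itself.
- find_in(camera, name): "extent" ([left, top, width, height] in pixels, round what is visible of it).
The state is a dict: "time_s": time; "joint_positions": joint angles; "qvel": joint speeds; "effort": joint torques, N m; "position": TCP position; "eef_rot": TCP orientation; "contact_force": force on the tool from outside, world axes, zero at the start; "wrist_torque": the same for the moment, N m; "grip_width": opening from 0.0 (shut) to 1.0 (fully open).
Only numpy, scipy, OpenCV 4.12 (cv2) and the standard library are available. Lean on these libraries where they do the work, as an engineer would, in place of code of your own. Each camera call takes 0.05 s, during which the arm holds its last target.

## Working session

There is one attempt and no reset: what is moved stays moved. The work goes in short steps, Python scripts to look and compute and a tool call to move; the robot and the scene stay as the last step left them, time stands still between calls to the robot, and variables do not carry over. Pictures are saved under pics/ and viewed, and the job is handed in when it is done.

Besides the shell and the picture viewer there is one more tool, called after "Call:" as a command line: name --argument value ..., lists and objects as JSON in quotes. move_arm: Moves the arm, as the interface text tells. Its arguments: {"type":"object","properties":{"xyz":{"type":"array"},"dr":{"type":"array"},"claw":{"type":"array"},"grip_force":{"type":"number"}},"required":["xyz","dr","claw"]}

```bash
mkdir -p pics; ls
python3 - <<'E'
from cell import arm, optics, find_in
import cv2
s=arm.read_state(); print(s)
for n in("side","top"):
    im=optics.read_camera(n); cv2.imwrite(f"pics/{n}0.png",im[:,:,::-1])
    c=optics.calibration(n); print(n,c)
E
```

```text
pics
{'time_s': 0.0, 'joint_positions': array([ 1.07521179e+00,  1.16476486e-01,  1.44227088e+00, -6.29468202e-06,
        1.58398336e+00, -3.77989070e-02]), 'qvel': array([-0.00132822, -0.00214566,  0.00149075, -0.00019768, -0.00042231,
       -0.00049983]), 'effort': array([ 8.21497779e-04, -7.31979918e+01, -6.32480764e+01,  3.41007922e-05,
        6.26067136e-03,  4.51696963e-06]), 'position': array([0.29824993, 0.60533793, 0.24156508]), 'eef_rot': array([-3.14155594e+00,  1.13750311e-03,  1.11301064e+00]), 'contact_force': array([-0.46379767, -0.20713939,  0.72393985]), 'wrist_torque': array([-0.01456613, -0.01547804, -0.01263276]), 'grip_width': 0.999625839456472}
side {'K': array([[436.60666159,   0.        , 255.49420804],
       [  0.        , 436.60666159, 188.18104877],
       [  0.        ,   0.        ,   1.        ]]), 'dist_coeffs': array([-0.08772865,  0.        ,  0.        ,  0.        ,  0.        ]), 'view': array([[ 0.76214416, -0.6473445 , -0.00902146, -0.42372169],
       [ 0.42758743,  0.49285471,  0.75780157, -0.26820984],
       [-0.48611241, -0.5814115 ,  0.65242271, -1.0446355 ],
       [ 0.        ,  0.        ,  0.        ,  1.        ]])}
top {'K': array([[413.60809621,   0.        , 258.16153266],
       [  0.        , 413.60809621, 188.4078273 ],
       [  0.        ,   0.        ,   1.        ]]), 'dist_coeffs': array([-0.07923459,  0.        ,  0.        ,  0.        ,  0.        ]), 'view': array([[ 1.79368223e-02, -9.99834345e-01,  3.09090135e-03,
        -1.07031448e-02],
       [ 9.75654241e-01,  1.81786946e-02,  2.18559689e-01,
        -5.80545647e-01],
       [-2.18579672e-01, -9.04615307e-04,  9.75818686e-01,
        -1.21567495e+00],
       [ 0.00000000e+00,  0.00000000e+00,  0.00000000e+00,
         1.00000000e+00]])}
```

View pics/top0.png

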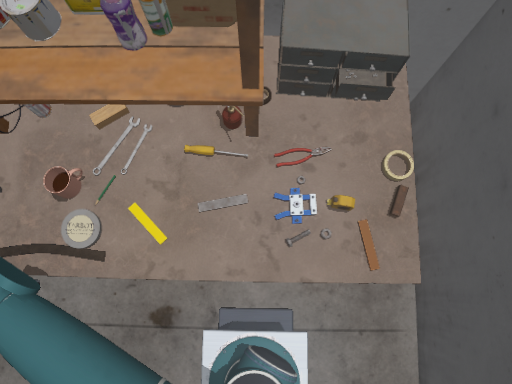

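View pics/side0.png

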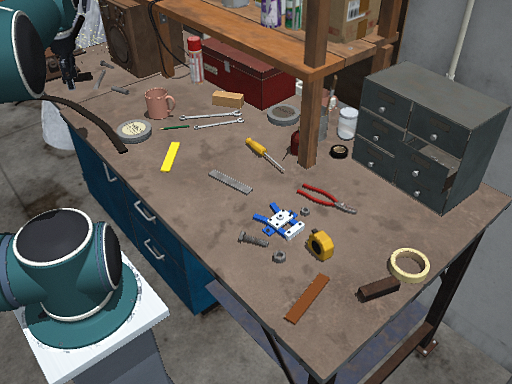

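Candidates for the bar in the top view are a grey one at (223,202), a yellow one at (148,223) and a brown one at (369,245). I choose the grey one. The jig is at (296,205) with its mouth facing left, which is world +y. Next is a close crop to check the choice.

```bash
cat > h.py <<'E'
import numpy as np, cv2
from cell import arm, optics, find_in
F=np.diag([1,-1,-1.])
def pix2w(cam,uv,z):
    c=optics.calibration(cam); uv=np.array(uv,float).reshape(-1,1,2)
    n=cv2.undistortPoints(uv,c["K"],c["dist_coeffs"]).reshape(-1,2)
    d=np.c_[n,np.ones(len(n))]@F   # camera axes
    R=c["view"][:3,:3];t=c["view"][:3,3]
    o=-R.T@t; d=d@R
    return o+d*((z-o[2])/d[:,2])[:,None]
def w2pix(cam,P):
    c=optics.calibration(cam);P=np.atleast_2d(P).astype(float)
    q=(P@c["view"][:3,:3].T+c["view"][:3,3])@F
    return cv2.projectPoints(q,np.zeros(3),np.zeros(3),c["K"],c["dist_coeffs"])[0].reshape(-1,2)
E
python3 - <<'E'
from h import *
t=cv2.imread("pics/top0.png")
c=t[175:260,190:350]; cv2.imwrite("pics/c0.png",cv2.resize(c,None,fx=5,fy=5,interpolation=cv2.INTER_CUBIC))
s=cv2.imread("pics/side0.png")
c=s[160:275,200:345]; cv2.imwrite("pics/c1.png",cv2.resize(c,None,fx=5,fy=5,interpolation=cv2.INTER_CUBIC))
E
```

```text
(no output)
```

View pics/c0.png

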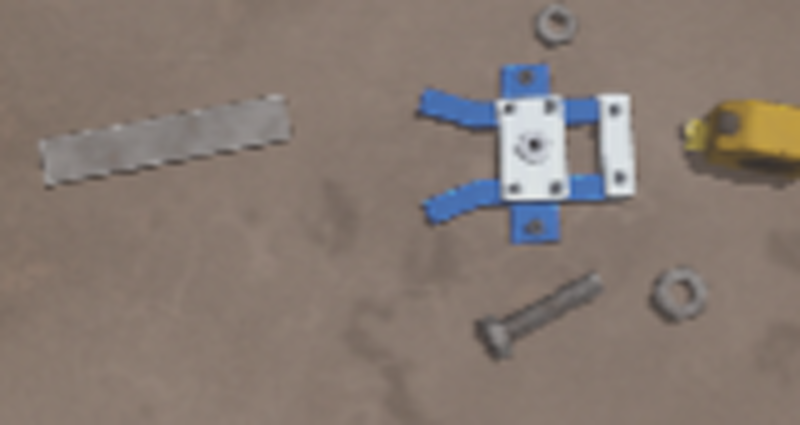

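View pics/c1.png

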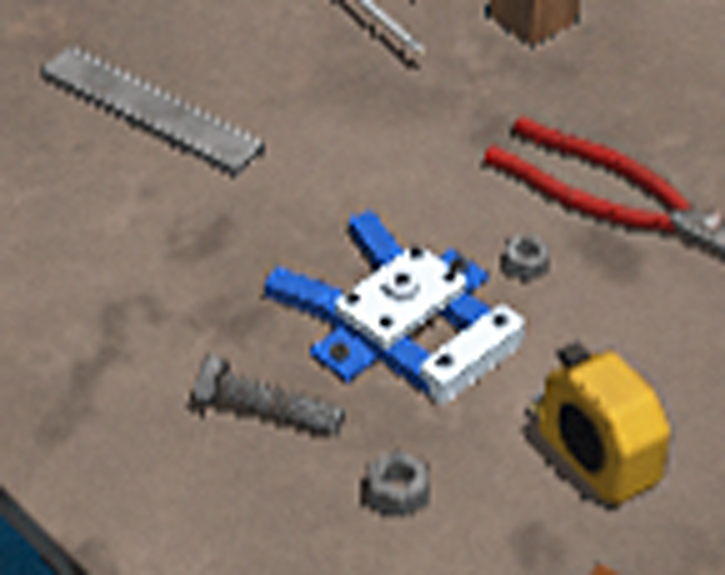

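The grey bar is confirmed: it lies before the mouth, with crop corners at about (40,143), (285,95), (291,137) and (47,186). The jig's lead-in tips show at (419,113) and (423,202), the bush at (534,146). Now I fit both poses.

```bash
cat > fit.py <<'E'
from h import *
from scipy.optimize import least_squares
def fit(obs,x0):
    def T(p,P):
        P=np.array(P,float)/1000;c,s=np.cos(p[2]),np.sin(p[2])
        return np.c_[p[0]+c*P[:,0]-s*P[:,1],p[1]+s*P[:,0]+c*P[:,1],P[:,2]]
    def r(p): return np.concatenate([(w2pix(cam,T(p,P))-np.array(U)).ravel() for cam,P,U in obs])
    o=least_squares(r,x0,loss="soft_l1"); return o.x,r(o.x).reshape(-1,2)
E
python3 - <<'E'
from fit import *
np.set_printoptions(precision=3,suppress=True)
top=lambda L:np.array(L)/5.+[190,175]-.4
sid=lambda L:np.array(L)/5.+[200,160]-.4
B=[[-15,80,8],[15,-80,8],[-15,-80,8],[15,80,8]]
ut=top([(47,186),(285,95),(291,137),(40,143)])
us=sid([(43,68),(264,146),(234,168),(75,46)])
print(pix2w("top",ut,.008)); print(pix2w("side",us,.008))
for o in ([("top",B,ut)],[("side",B,us)],[("top",B,ut),("side",B,us)]):
    print("bar",*fit(o,[.55,.1,.19]))
J=[[29,115,12],[-29,115,12],[0,45,30]]
jt=top([(419,113),(423,202),(534,146)])
js=sid([(348,222),(267,291),(404,281)])
# bridge edge midpoints
J2=[[0,65,22],[0,25,22],[0,0,20]]
jt2=top([(501.5,152),(566,146),(601.5,147)])
for o in ([("top",J+J2,np.r_[jt,jt2])],[("side",J[:2],js[:2])],):
    print("jig",*fit(o,[.55,-.1,.08]))
E
```

```text
[[0.513 0.188 0.008]
 [0.575 0.037 0.008]
 [0.548 0.032 0.008]
 [0.541 0.194 0.008]]
[[0.513 0.184 0.008]
 [0.571 0.032 0.008]
 [0.544 0.029 0.008]
 [0.542 0.189 0.008]]
bar [0.544 0.113 0.217] [[ 0.051  0.199]
 [-0.261 -0.262]
 [ 0.335  0.302]
 [-0.118 -0.245]]
bar [0.543 0.108 0.185] [[-0.12  -0.1  ]
 [ 0.259 -0.181]
 [-0.037  0.497]
 [-0.107 -0.244]]
bar [0.544 0.111 0.205] [[ 0.344 -0.023]
 [ 0.261  0.109]
 [ 0.741  0.699]
 [ 0.291 -0.488]
 [-0.615 -0.394]
 [ 0.2   -1.114]
 [ 0.071 -0.381]
 [-0.736 -0.6  ]]
jig [ 0.543 -0.166  0.067] [[ 0.053 -0.051]
 [ 0.289  0.008]
 [-0.068  0.161]
 [-0.081 -0.277]
 [-0.431  0.315]
 [ 0.22  -0.15 ]]
jig [ 0.53  -0.178  0.053] [[-0.85   2.431]
 [ 0.818 -1.679]]
```

The fits agree to a few mm. The jig is at (0.543, -0.166) with yaw 0.067. In the jig frame the bar is at about (20, 278) mm, turned +0.14. The leading end is about 31 mm off, so I'll square it up first with a side push using the shut fingers, then push it from the end. I approach above the bar's +x side.

Call:
move_arm --xyz '[[-312,490,110],[-312,490,110],[-312,490,110],[-312,490,110],[-312,490,110],[-312,490,110],[-312,490,110],[-312,490,110]]' --dr '[[0,0,1.046],[0,0,1.046],[0,0,1.046],[0,0,1.046],[0,0,1.046],[0,0,1.046],[0,0,1.046],[0,0,1.046]]' --claw '[0,0,0,0,0,0,0,0]'

```text
time_s: 0.77
position: [0.4689, 0.3237, 0.1798]
eef_rot: [3.142, 0.0, 0.107]
contact_force: [1.0, 1.0, 1.1]
grip_width: -0.0
```

```bash
cat > st.py <<'E'
from h import *
from scipy.spatial.transform import Rotation as Ro
np.set_printoptions(precision=3,suppress=True)
J=np.array([.543,-.166]);JY=.067
def tcp(p): 
    c,s=np.cos(JY),np.sin(JY); return np.array([[c,s],[-s,c]])@(np.array(p)[:2]-J)*1000
def go(jx,jy,z,yaw=JY):
    s=arm.read_state();R=Ro.from_euler("xyz",s["eef_rot"]);c,sn=np.cos(JY),np.sin(JY)
    w=np.r_[J+np.array([[c,-sn],[sn,c]])@np.array([jx,jy])/1000,z/1000]
    print("shift",R.inv().apply(w-s["position"])*1000,"rot",(R.inv()*Ro.from_euler("xyz",[np.pi,0,yaw])).as_rotvec())
def show():
    s=arm.read_state();print(s["time_s"],"pos",s["position"]*1000,"rot",s["eef_rot"],"jig",tcp(s["position"]),"F",s["contact_force"],"grip",s["grip_width"])
E
python3 -c "
from st import *
show();go(75,270,100)"
```

```text
0.7667 pos [468.877 323.694 179.771] rot [3.142 0.    0.107] jig [-41.172 493.558] F [0.956 1.015 1.14 ] grip -0.00030044414069907855
shift [107.147 228.019  79.777] rot [0.   0.   0.04]
```

Call:
move_arm --xyz '[[107,228,80],[107,228,80],[107,228,80],[107,228,80],[107,228,80],[107,228,80],[107,228,80],[107,228,80]]' --dr '[[0,0,0.04],[0,0,0.04],[0,0,0.04],[0,0,0.04],[0,0,0.04],[0,0,0.04],[0,0,0.04],[0,0,0.04]]' --claw '[0,0,0,0,0,0,0,0]'

```text
time_s: 1.43
position: [0.601, 0.1082, 0.0983]
eef_rot: [3.141, 0.003, 0.07]
contact_force: [0.0, -0.7, -0.0]
grip_width: -0.002
```

```bash
python3 -c "
from st import *
show();go(75,270,30)
for n,z in (('side',(190,60,360,290)),('top',(150,120,330,255))):
    im=optics.read_camera(n)[:,:,::-1];cv2.imwrite(f'pics/{n}1.png',cv2.resize(im[z[1]:z[3],z[0]:z[2]],None,fx=3,fy=3,interpolation=cv2.INTER_CUBIC))
    print(w2pix(n,arm.read_state()['position']))
"
```

```text
1.4333 pos [600.979 108.205  98.309] rot [3.141 0.003 0.07 ] jig [ 76.207 269.708] F [ 0.036 -0.728 -0.002] grip -0.0016557711743658541
shift [-1.03  -0.335 68.311] rot [0.001 0.003 0.003]
[[243.06  149.685]]
[[221.575 178.832]]
```

View pics/side1.png

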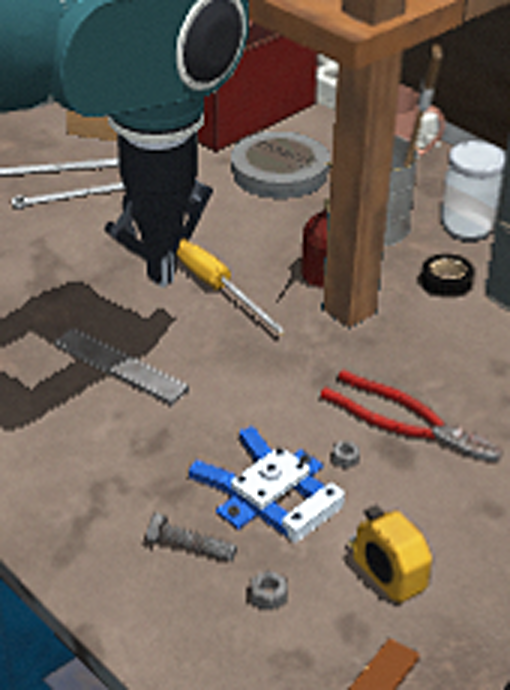

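View pics/top1.png

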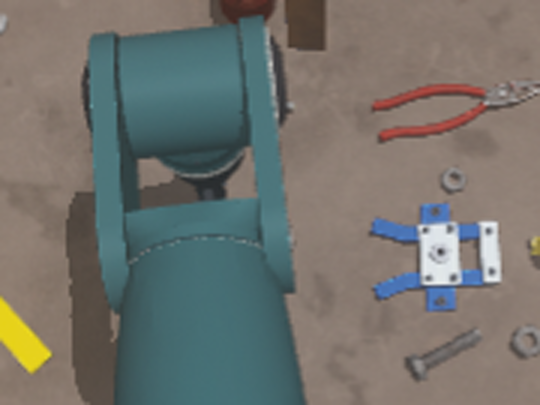

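The fingertips show at side-crop (165,283), just below the projected TCP at (159,269), which matches the stated 11 mm. The arm blocks the top view here, so I'll use the side camera. Descending now.

Call:
move_arm --xyz '[[0,0,40],[0,0,70],[0,0,79],[0,0,83],[0,0,83]]' --dr '[[0,0,0],[0,0,0],[0,0,0],[0,0,0],[0,0,0]]' --claw '[0,0,0,0,0]'

```text
time_s: 1.95
position: [0.6004, 0.112, 0.0179]
eef_rot: [-3.142, 0.0, 0.074]
contact_force: [0.2, -0.4, -0.1]
grip_width: -0.001
```

```bash
cat > look.py <<'E'
import sys
from st import *
def side(tag,z=(200,130,350,240),f=5):
    im=optics.read_camera('side')[:,:,::-1];cv2.imwrite(f'pics/side{tag}.png',im);cv2.imwrite(f'pics/sc{tag}.png',cv2.resize(im[z[1]:z[3],z[0]:z[2]],None,fx=f,fy=f,interpolation=cv2.INTER_CUBIC))
show();side(sys.argv[1])
E
python3 look.py 2
```

```text
1.95 pos [600.372 111.956  17.871] rot [-3.142  0.     0.074] jig [ 75.852 273.491] F [ 0.214 -0.407 -0.124] grip -0.0008553083447041727
```

View pics/sc2.png

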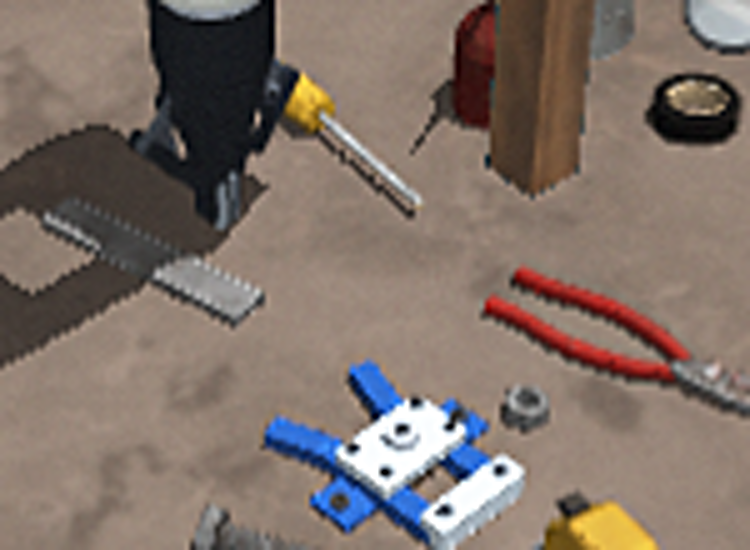

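The tip is at crop (220,228), just beside the bar's +x edge, with the tips at about 7 mm. I lower another 4 mm and push sideways towards -x.

Call:
move_arm --xyz '[[0,4,3],[-5,4,4],[-12,4,4],[-18,4,4],[-22,4,4],[-25,4,4],[-28,4,4],[-31,4,4]]' --dr '[[0,0,0],[0,0,0],[0,0,0],[0,0,0],[0,0,0],[0,0,0],[0,0,0],[0,0,0]]' --claw '[0,0,0,0,0,0,0,0]'

```text
time_s: 2.67
position: [0.5696, 0.1049, 0.0135]
eef_rot: [-3.142, -0.0, 0.073]
contact_force: [1.4, -1.0, 0.4]
grip_width: 0.006
```

```bash
python3 look.py 3
```

```text
2.6667 pos [569.604 104.872  13.477] rot [-3.142 -0.     0.073] jig [ 44.679 268.483] F [ 1.375 -0.969  0.365] grip 0.006483371617604607
```

View pics/sc3.png

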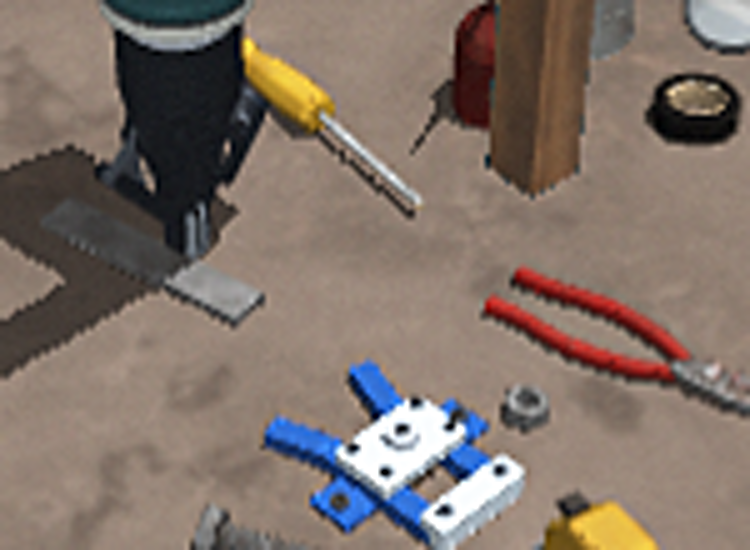

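Contact has just begun, with the bar's leading corner still at (263,297). That puts the finger's half thickness at about 7 mm. Continuing the side push.

Call:
move_arm --xyz '[[-2,0,0],[-4,0,0],[-6,0,0],[-8,0,0],[-10,0,0],[-12,0,0],[-14,0,0],[-14,0,0]]' --dr '[[0,0,0],[0,0,0],[0,0,0],[0,0,0],[0,0,0],[0,0,0],[0,0,0],[0,0,0]]' --claw '[0,0,0,0,0,0,0,0]'

```text
time_s: 3.38
position: [0.5555, 0.1038, 0.0133]
eef_rot: [-3.142, 0.0, 0.073]
contact_force: [1.0, -0.2, 0.5]
grip_width: -0.0
```

```bash
python3 look.py 4
```

```text
3.3833 pos [555.537 103.819  13.312] rot [-3.142  0.     0.073] jig [ 30.573 268.374] F [ 1.022 -0.222  0.514] grip -9.354113812104686e-05
```

View pics/sc4.png

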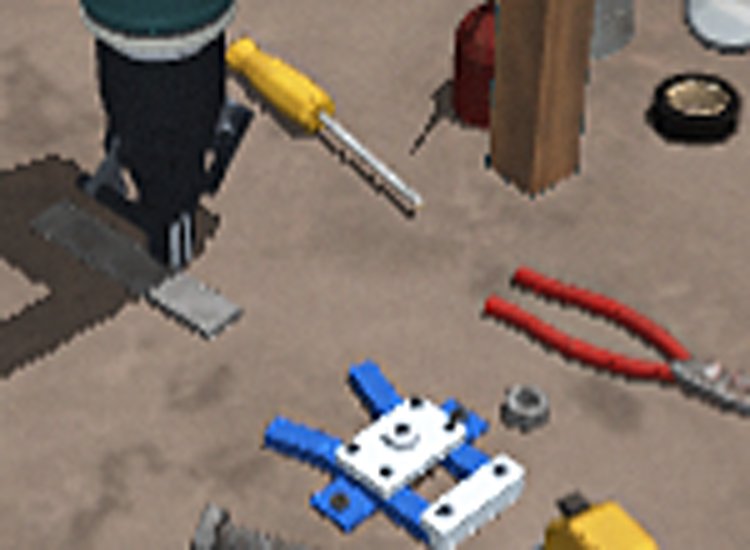

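```bash
cat > fb.py <<'E'
from fit import *; from st import *
def bar(us,off=(200,130),cam="side",sc=5.):
    B=[[-15,80,8],[15,-80,8],[-15,-80,8],[15,80,8]]  # left-trail(-x), lead +x, lead -x, trail +x
    k=[i for i,u in enumerate(us) if u]
    U=np.array([us[i] for i in k])/sc+off-.4
    p,r=fit([(cam,[B[i] for i in k],U)],[.54,.1,.1]); j=tcp(p[:2])
    print("bar jig",j,"rel yaw",p[2]-JY,"lead x",j[0]+80*np.sin(p[2]-JY),"trail x",j[0]-80*np.sin(p[2]-JY));print(r)
E
python3 -c "
from fb import *
bar([(43,218),(264,296),(234,318),(75,196)])
bar([(33,220),(241,311),(209,331),(62,201)])"
```

```text
bar jig [ 18.302 273.882] rel yaw 0.11774531929718343 lead x 27.69938424676322 trail x 8.903634098095065
[[-0.12  -0.1  ]
 [ 0.259 -0.181]
 [-0.037  0.497]
 [-0.107 -0.244]]
bar jig [  4.904 275.569] rel yaw 0.04791493927176803 lead x 8.735602568383076 trail x 1.0721454175533944
[[-0.669  0.152]
 [ 0.342 -0.351]
 [-0.175  0.5  ]
 [ 0.439 -0.348]]
```

Now the leading end is within about 9–12 mm of the centre line, with 0.05 rad left. I push 7 mm further, then back off and check from the top.

Call:
move_arm --xyz '[[-2,0,0],[-4,0,0],[-6,0,0],[-7,0,0],[-7,0,0],[0,0,0],[12,0,0],[25,0,0]]' --dr '[[0,0,0],[0,0,0],[0,0,0],[0,0,0],[0,0,0],[0,0,0],[0,0,0],[0,0,0]]' --claw '[0,0,0,0,0,0,0,0]'

```text
time_s: 4.1
position: [0.5814, 0.1057, 0.0133]
eef_rot: [-3.142, 0.0, 0.073]
contact_force: [-0.1, -0.9, 1.0]
grip_width: -0.002
```

```bash
python3 look.py 5; python3 -c "
from st import *
go(35,400,80)"
```

```text
4.1 pos [581.394 105.741  13.325] rot [-3.142  0.     0.073] jig [ 56.501 268.561] F [-0.102 -0.916  1.016] grip -0.0019167396478581063
shift [ -22.603 -131.628  -66.5  ] rot [-0.    -0.001  0.006]
```

View pics/sc5.png

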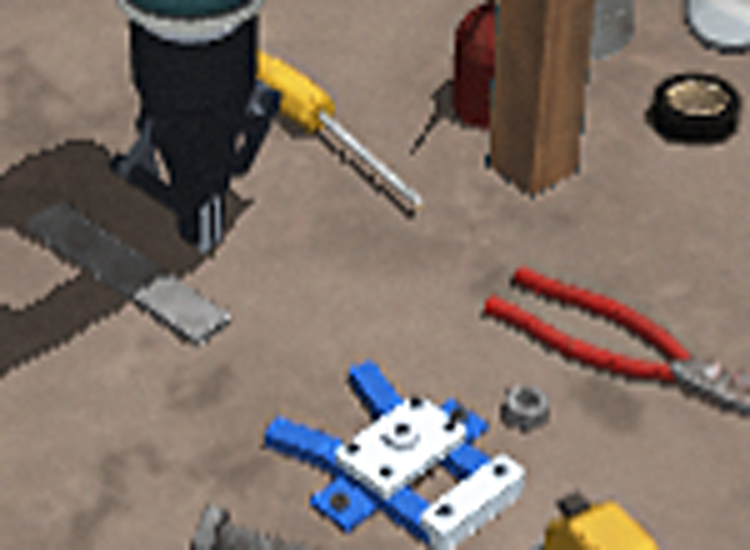

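Call:
move_arm --xyz '[[0,0,-40],[0,-30,-66],[-10,-70,-66],[-23,-110,-66],[-23,-140,-66],[-23,-150,-66],[-23,-150,-66]]' --dr '[[0,0,0],[0,0,0.006],[0,0,0.006],[0,0,0.006],[0,0,0.006],[0,0,0.006],[0,0,0.006]]' --claw '[0,0,0,0,0,0,0]'

```text
time_s: 4.73
position: [0.5464, 0.2558, 0.0791]
eef_rot: [-3.141, 0.0, 0.07]
contact_force: [-0.1, 0.0, -0.3]
grip_width: -0.002
```

```bash
python3 look.py 6; python3 -c "
from st import *
im=optics.read_camera('top')[:,:,::-1];cv2.imwrite('pics/top6.png',im);cv2.imwrite('pics/tc6.png',cv2.resize(im[170:260,180:340],None,fx=5,fy=5,interpolation=cv2.INTER_CUBIC))"
```

```text
4.7333 pos [546.437 255.753  79.117] rot [-3.141  0.     0.07 ] jig [ 31.665 420.576] F [-0.083  0.034 -0.276] grip -0.0016230291544533533
```

View pics/sc6.png

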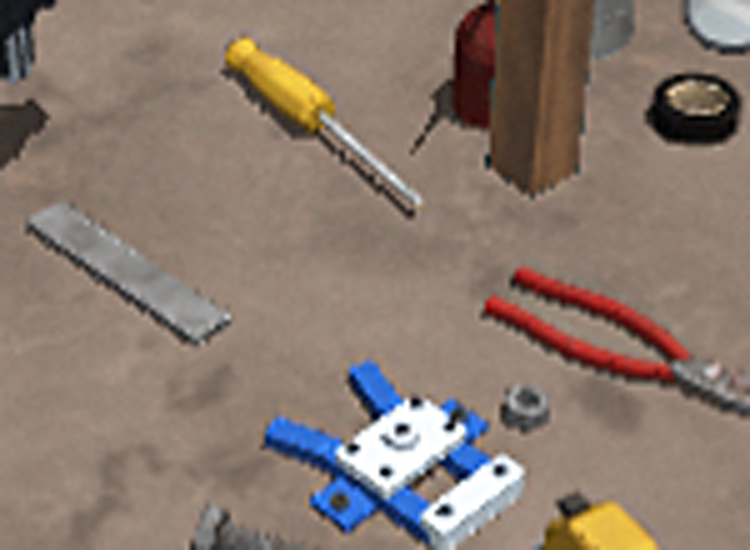

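View pics/tc6.png

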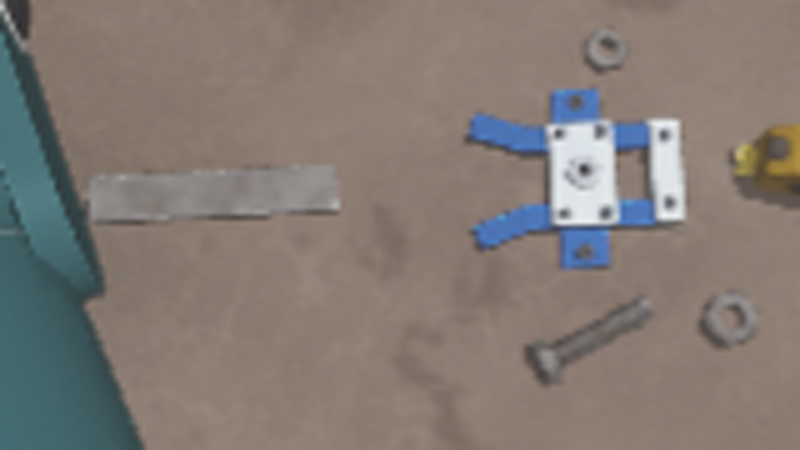

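```bash
python3 -c "
from fb import *
bar([(28,226),(230,321),(199,342),(62,204)])
bar([(91,221),(337,165),(340,210),(91,177)],(180,170),'top')
go(0,400,80)"
```

```text
bar jig [ -2.572 273.014] rel yaw 0.00550335182783801 lead x -2.132126692656455 trail x -3.012658540334233
[[-0.304 -0.224]
 [ 0.683 -0.179]
 [-0.394  0.329]
 [ 0.087  0.026]]
bar jig [  1.769 279.316] rel yaw -0.0007848928064515537 lead x 1.705967032191342 trail x 1.8315498683292313
[[-0.123  0.222]
 [ 0.304 -0.123]
 [ 0.105  0.099]
 [-0.285 -0.21 ]]
shift [-31.997  18.13   -0.997] rot [0.    0.001 0.001]
```

Both cameras now show the bar square to the channel (within 0.006 rad) and within about 2 mm of the centre line. I move behind its trailing end and open the fingers slightly to give a wider pushing face.

Call:
move_arm --xyz '[[-30,8,0],[-30,18,30],[-30,18,55],[-30,18,66],[-30,18,66],[-30,18,66]]' --dr '[[0,0,0],[0,0,0],[0,0,0],[0,0,0],[0,0,0],[0,0,0]]' --claw '[0.12,0.12,0.12,0.12,0.12,0.12]'

```text
time_s: 5.33
position: [0.5187, 0.2327, 0.0134]
eef_rot: [3.141, 0.0, 0.066]
contact_force: [-0.3, 0.1, -0.0]
grip_width: 0.121
```

```bash
python3 -c "
from st import *
show();go(1.5,372,14)
im=optics.read_camera('side')[:,:,::-1];cv2.imwrite('pics/sc7.png',cv2.resize(im[120:240,150:300],None,fx=5,fy=5,interpolation=cv2.INTER_CUBIC))"
```

```text
5.3333 pos [518.702 232.713  13.398] rot [3.141 0.    0.066] jig [  2.45  399.445] F [-0.265  0.098 -0.037] grip 0.12106689979049705
shift [-0.915 27.447 -0.595] rot [ 0.     0.    -0.001]
```

View pics/sc7.png

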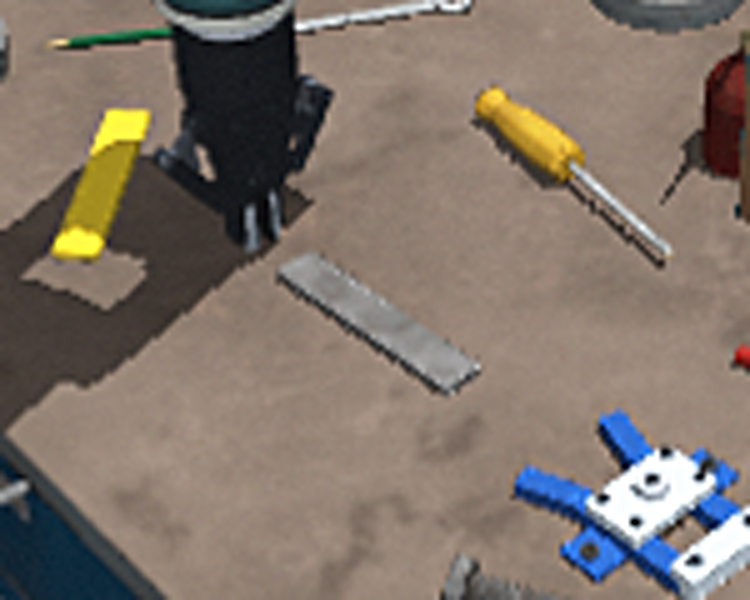

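The fingertips at (255,243) stand just behind the trailing end (295,268), in line with it. I close the gap and start pushing.

Call:
move_arm --xyz '[[-1,12,0],[-1,22,0],[-1,27,0],[-1,31,0],[-1,35,0],[-1,39,0],[-1,43,0],[-1,47,0]]' --dr '[[0,0,0],[0,0,0],[0,0,0],[0,0,0],[0,0,0],[0,0,0],[0,0,0],[0,0,0]]' --claw '[0.12,0.12,0.12,0.12,0.12,0.12,0.12,0.12]'

```text
time_s: 6.05
position: [0.5204, 0.1864, 0.0134]
eef_rot: [-3.141, -0.0, 0.067]
contact_force: [0.7, 1.0, 0.7]
grip_width: 0.117
```

Call:
move_arm --xyz '[[0,4,0],[0,8,0],[0,12,0],[0,16,0],[0,20,0],[0,24,0],[0,28,0],[0,32,0]]' --dr '[[0,0,0],[0,0,0],[0,0,0],[0,0,0],[0,0,0],[0,0,0],[0,0,0],[0,0,0]]' --claw '[0.12,0.12,0.12,0.12,0.12,0.12,0.12,0.12]'

```text
time_s: 6.72
position: [0.5225, 0.1544, 0.0133]
eef_rot: [-3.142, -0.0, 0.067]
contact_force: [-0.7, 2.2, 0.7]
grip_width: 0.116
```

```bash
python3 look.py 8
```

```text
6.7167 pos [522.527 154.376  13.339] rot [-3.142 -0.     0.067] jig [  1.022 321.028] F [-0.713  2.194  0.668] grip 0.11631627222384187
```

View pics/sc8.png

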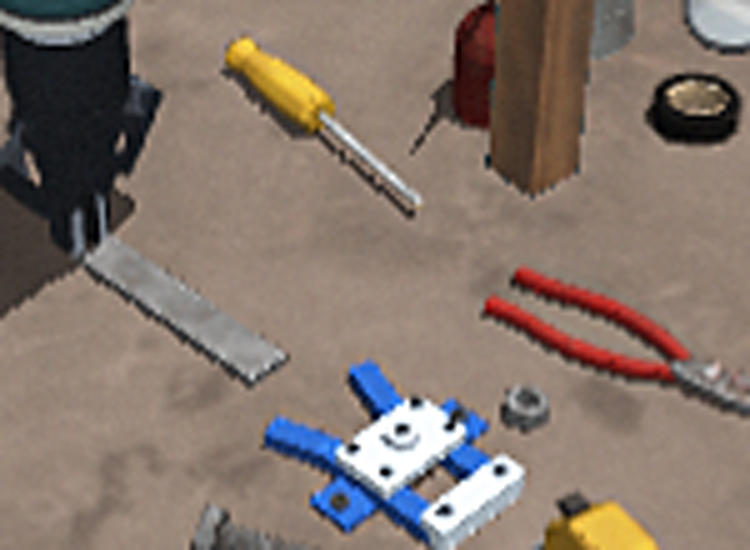

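The bar slides straight, with its leading end now at (268,370), heading between the lead-in tips at (270,430) and (360,370). Continuing.

Call:
move_arm --xyz '[[0,4,0],[0,8,0],[0,12,0],[0,16,0],[0,20,0],[0,24,0],[0,28,0],[0,32,0]]' --dr '[[0,0,0],[0,0,0],[0,0,0],[0,0,0],[0,0,0],[0,0,0],[0,0,0],[0,0,0]]' --claw '[0.12,0.12,0.12,0.12,0.12,0.12,0.12,0.12]'

```text
time_s: 7.43
position: [0.5246, 0.1224, 0.0132]
eef_rot: [3.142, 0.0, 0.067]
contact_force: [-0.6, 1.3, -0.1]
grip_width: 0.119
```

Call:
move_arm --xyz '[[0,4,0],[0,8,0],[0,12,0],[0,16,0],[0,20,0],[0,23,0],[0,26,0]]' --dr '[[0,0,0],[0,0,0],[0,0,0],[0,0,0],[0,0,0],[0,0,0],[0,0,0]]' --claw '[0.12,0.12,0.12,0.12,0.12,0.12,0.12]'

```text
time_s: 8.02
position: [0.5263, 0.0965, 0.0132]
eef_rot: [3.142, 0.0, 0.067]
contact_force: [-0.0, 1.0, -1.3]
grip_width: 0.12
```

```bash
python3 look.py 9
```

```text
8.0167 pos [526.337  96.522  13.25 ] rot [3.142 0.    0.067] jig [  0.95  263.049] F [-0.007  0.976 -1.328] grip 0.11975985044711478
```

View pics/sc9.png

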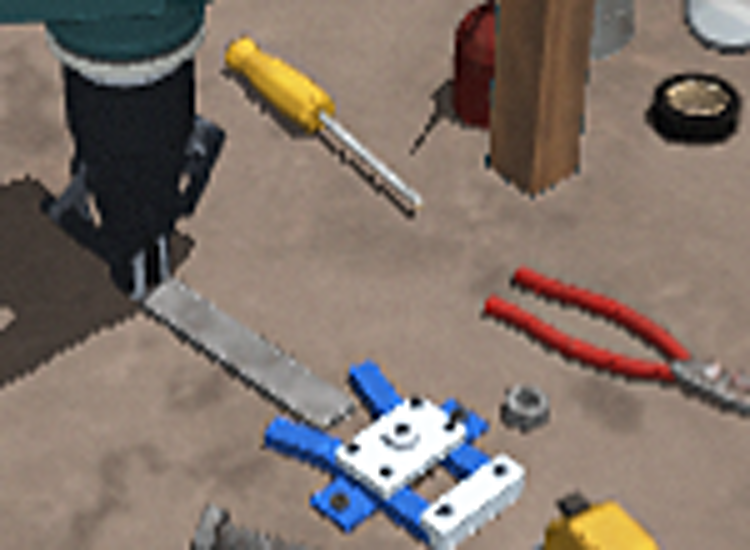

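The leading end at (337,416) is inside the mouth, clear of both lead-ins. I continue more slowly into the straight and under the bridge, watching the force.

Call:
move_arm --xyz '[[0,3,0],[0,6,0],[0,9,0],[0,12,0],[0,15,0],[0,18,0],[0,21,0],[0,24,0]]' --dr '[[0,0,0],[0,0,0],[0,0,0],[0,0,0],[0,0,0],[0,0,0],[0,0,0],[0,0,0]]' --claw '[0.12,0.12,0.12,0.12,0.12,0.12,0.12,0.12]'

```text
time_s: 8.73
position: [0.528, 0.0726, 0.0133]
eef_rot: [3.142, -0.0, 0.067]
contact_force: [-0.3, 1.5, 0.2]
grip_width: 0.119
```

```bash
python3 look.py 10
```

```text
8.7333 pos [527.983  72.606  13.318] rot [ 3.142 -0.     0.067] jig [  0.992 239.076] F [-0.295  1.453  0.213] grip 0.11901124178791471
```

View pics/sc10.png

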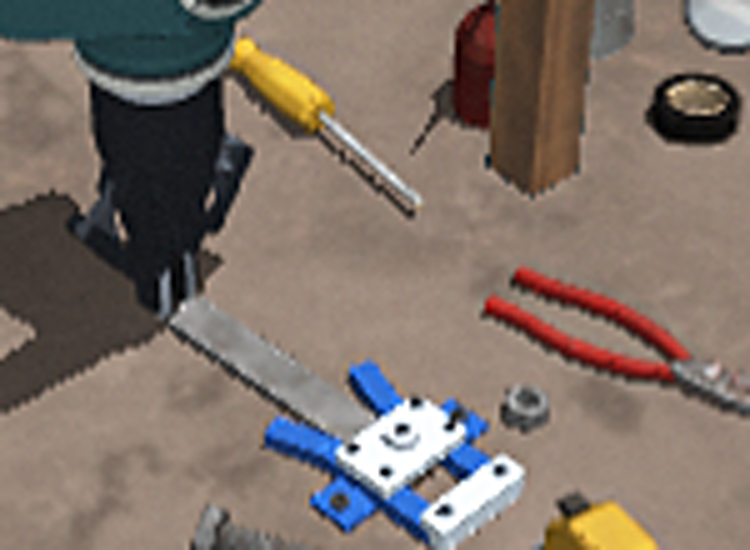

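It has entered the straight channel, and the force stays near 1.5 N. About 68 mm remain.

Call:
move_arm --xyz '[[0,3,0],[0,6,0],[0,9,0],[0,12,0],[0,15,0],[0,18,0],[0,21,0],[0,24,0]]' --dr '[[0,0,0],[0,0,0],[0,0,0],[0,0,0],[0,0,0],[0,0,0],[0,0,0],[0,0,0]]' --claw '[0.12,0.12,0.12,0.12,0.12,0.12,0.12,0.12]'

```text
time_s: 9.45
position: [0.5296, 0.0487, 0.0133]
eef_rot: [3.142, -0.0, 0.067]
contact_force: [0.3, 1.3, -0.2]
grip_width: 0.121
```

Call:
move_arm --xyz '[[0,3,0],[0,6,0],[0,9,0],[0,12,0],[0,15,0],[0,18,0],[0,21,0],[0,24,0]]' --dr '[[0,0,0],[0,0,0],[0,0,0],[0,0,0],[0,0,0],[0,0,0],[0,0,0],[0,0,0]]' --claw '[0.12,0.12,0.12,0.12,0.12,0.12,0.12,0.12]'

```text
time_s: 10.12
position: [0.5312, 0.0247, 0.0133]
eef_rot: [3.142, -0.0, 0.067]
contact_force: [-0.4, 1.1, -0.3]
grip_width: 0.121
```

```bash
python3 look.py 11
```

```text
10.1167 pos [531.199  24.742  13.299] rot [ 3.142 -0.     0.067] jig [  0.996 191.104] F [-0.4    1.061 -0.331] grip 0.12121743831274133
```

View pics/sc11.png

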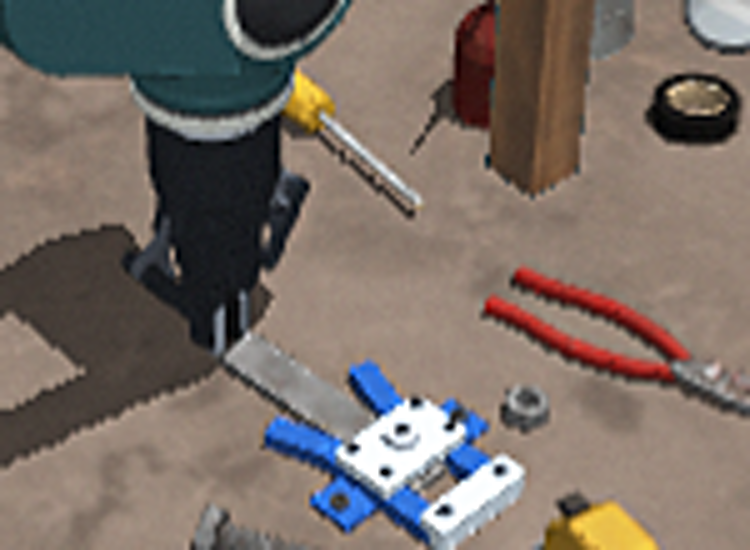

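The bar's nose shows beyond the bridge at (430,470), about 20 mm short of the stop. I go slowly now, with a force check every few millimetres.

Call:
move_arm --xyz '[[0,2,0],[0,4,0],[0,6,0],[0,8,0],[0,10,0],[0,12,0],[0,13.5,0],[0,15,0]]' --dr '[[0,0,0],[0,0,0],[0,0,0],[0,0,0],[0,0,0],[0,0,0],[0,0,0],[0,0,0]]' --claw '[0.12,0.12,0.12,0.12,0.12,0.12,0.12,0.12]'

```text
time_s: 10.83
position: [0.5322, 0.0099, 0.0133]
eef_rot: [3.142, 0.0, 0.067]
contact_force: [0.1, 1.4, -0.6]
grip_width: 0.124
```

```bash
python3 look.py 12
```

```text
10.8333 pos [532.185   9.909  13.273] rot [3.142 0.    0.067] jig [  0.986 176.239] F [ 0.131  1.36  -0.59 ] grip 0.12372456893369527
```

View pics/sc12.png

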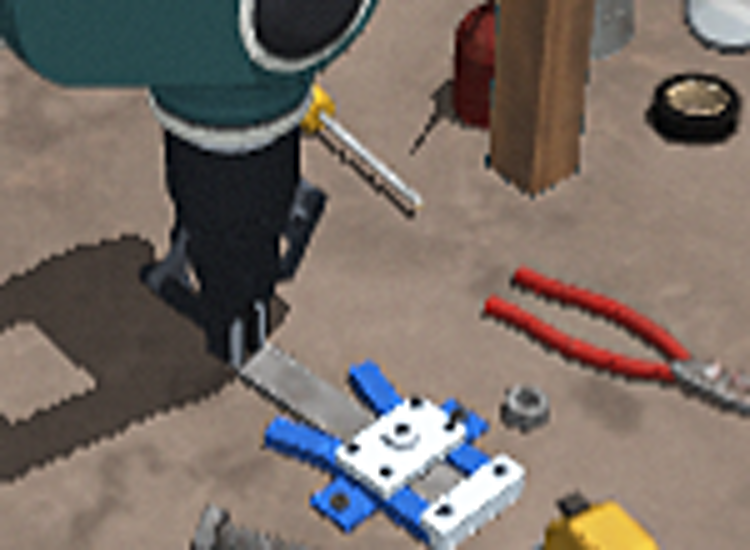

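Nearly there. I press on 1 mm per row in short calls until the force rises.

Call:
move_arm --xyz '[[0,1,0],[0,2,0],[0,3,0]]' --dr '[[0,0,0],[0,0,0],[0,0,0]]' --claw '[0.12,0.12,0.12]'

```text
time_s: 11.13
position: [0.5324, 0.007, 0.0133]
eef_rot: [-3.142, 0.0, 0.067]
contact_force: [0.7, 1.9, 1.0]
grip_width: 0.12
```

Call:
move_arm --xyz '[[0,1,0],[0,2,0]]' --dr '[[0,0,0],[0,0,0]]' --claw '[0.12,0.12]'

```text
time_s: 11.3
position: [0.5325, 0.005, 0.0133]
eef_rot: [-3.142, -0.0, 0.067]
contact_force: [-0.9, 0.8, -0.1]
grip_width: 0.12
```

Call:
move_arm --xyz '[[0,0.7,0],[0,1.4,0]]' --dr '[[0,0,0],[0,0,0]]' --claw '[0.12,0.12]'

```text
time_s: 11.47
position: [0.5326, 0.0036, 0.0133]
eef_rot: [3.142, 0.0, 0.067]
contact_force: [0.2, 2.3, 0.1]
grip_width: 0.119
```

Call:
move_arm --xyz '[[0,0.7,0],[0,1.4,0]]' --dr '[[0,0,0],[0,0,0]]' --claw '[0.12,0.12]'

```text
time_s: 11.63
position: [0.5327, 0.0023, 0.0133]
eef_rot: [-3.141, 0.0, 0.067]
contact_force: [-0.7, 6.9, 0.9]
grip_width: 0.118
```

The force has risen to 6.9 N. Half a millimetre more, held, to confirm it is the stop.

Call:
move_arm --xyz '[[0,0.5,0],[0,0.5,0],[0,0.5,0]]' --dr '[[0,0,0],[0,0,0],[0,0,0]]' --claw '[0.12,0.12,0.12]'

```text
time_s: 11.88
position: [0.5327, 0.0023, 0.0133]
eef_rot: [-3.141, -0.0, 0.067]
contact_force: [-0.4, 6.4, 0.0]
grip_width: 0.119
```

```bash
python3 look.py 13
```

```text
11.8833 pos [532.714   2.272  13.289] rot [-3.141 -0.     0.067] jig [  1.002 168.583] F [-0.351  6.423  0.009] grip 0.11899510085609599
```

View pics/sc13.png

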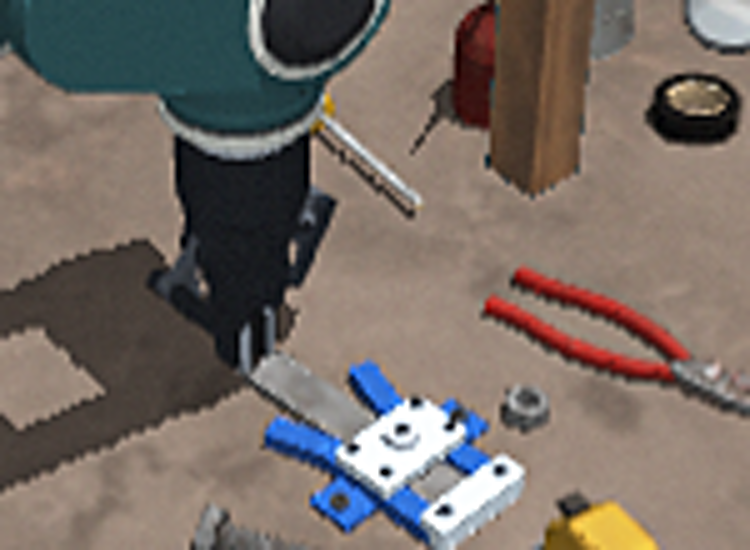

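Blocked at jig y 168.6 with a steady 6.4 N, which agrees with the expected home position of about 170. One small extra nudge, then I back away and lift.

Call:
move_arm --xyz '[[0,0.5,0],[0,0.5,0]]' --dr '[[0,0,0],[0,0,0]]' --claw '[0.12,0.12]'

```text
time_s: 12.1
position: [0.5327, 0.0022, 0.0133]
eef_rot: [-3.14, -0.0, 0.067]
contact_force: [-0.6, 10.6, 0.4]
grip_width: 0.12
```

Call:
move_arm --xyz '[[0,-3,0],[0,-20,0],[0,-40,0],[0,-60,-30],[0,-100,-60],[0,-140,-90],[0,-180,-110],[0,-210,-120]]' --dr '[[0,0,0],[0,0,0],[0,0,0],[0,0,0],[0,0,0],[0,0,0],[0,0,0],[0,0,0]]' --claw '[0.12,0.12,0.12,0.12,0.12,0.12,0.12,0.12]'

```text
time_s: 12.77
position: [0.5193, 0.2036, 0.1321]
eef_rot: [-3.142, -0.002, 0.066]
contact_force: [0.5, -0.7, -0.7]
grip_width: 0.121
```

Call:
move_arm --xyz '[[0,-30,0],[0,-40,0],[0,-40,0]]' --dr '[[0,0,0],[0,0,0],[0,0,0]]' --claw '[0.12,0.12,0.12]'

```text
time_s: 13.02
position: [0.5162, 0.2441, 0.1297]
eef_rot: [3.141, -0.0, 0.07]
contact_force: [-0.6, -1.0, -0.8]
grip_width: 0.123
```

```bash
python3 look.py 14; python3 -c "
from st import *
im=optics.read_camera('top')[:,:,::-1];cv2.imwrite('pics/top14.png',im);cv2.imwrite('pics/tc14.png',cv2.resize(im[185:240,250:340],None,fx=8,fy=8,interpolation=cv2.INTER_CUBIC))"
```

```text
13.0167 pos [516.235 244.093 129.69 ] rot [ 3.141 -0.     0.07 ] jig [  0.751 410.964] F [-0.586 -0.991 -0.75 ] grip 0.12274690235705489
```

View pics/sc14.png

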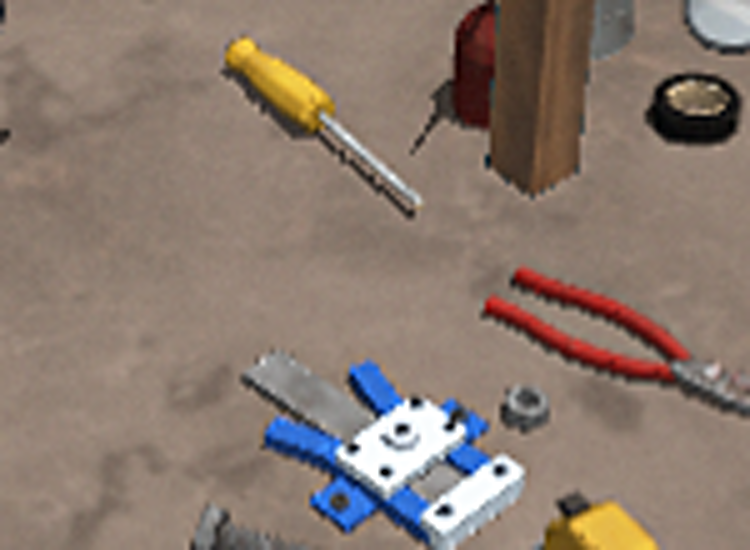

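View pics/tc14.png

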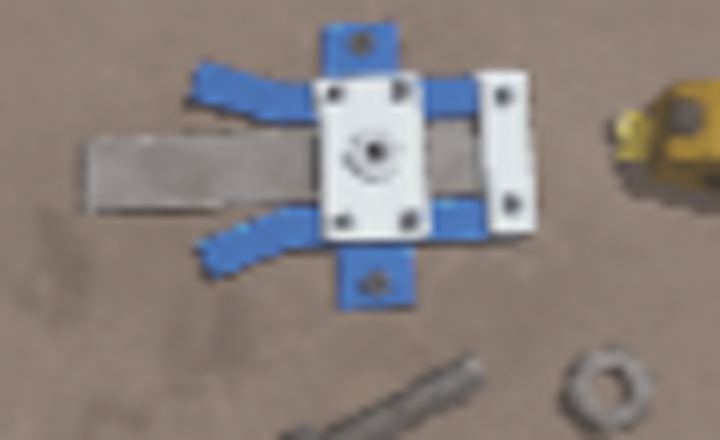

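View pics/top14.png

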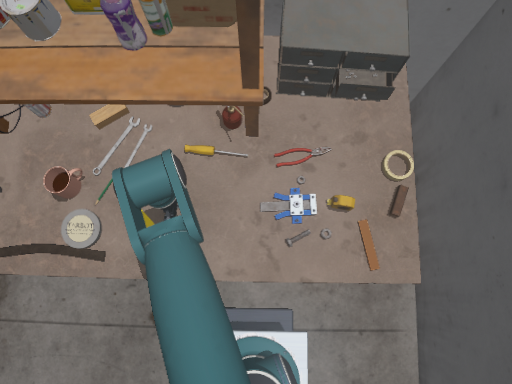

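```bash
python3 -c "
from st import *
P=np.array([(88,143),(91,212),(300,131),(300,201)])/8.+[250,185]-.45
for p in pix2w('top',P,.008): print(tcp(p))
P=np.array([(243,376),(273,353)])/5.+[200,130]-.4
for p in pix2w('side',P,.008): print(tcp(p))
"
```

```text
[ 14.817 156.83 ]
[-13.244 157.042]
[15.569 71.502]
[-12.878  73.322]
[-17.135 153.014]
[  9.328 155.029]
```

```bash
python3 -c "
from st import *
show();print(arm.hand_in())"
```

```text
13.1167 pos [516.436 241.743 129.201] rot [3.141 0.001 0.068] jig [  0.794 408.607] F [-0.923 -0.609 -0.658] grip 0.11897228966126282
the job is handed in; nothing more can be done
None
```

The grey bar is home against the jig's end stop, and the job was handed in at about 13 s. I squared the bar up with a gentle side push using the closed fingertips. I then pushed it from its trailing end through the mouth and under the bridge, about 200 mm in all.

**Stop contact:** pushing forces stayed at about 1–2 N along the channel. At the end the fingertips stopped advancing while the force rose from 2 N to 6.4 N, then to 10.6 N on the last small nudge.

**Final position:** the pictures show the bar through the bridge window up to the stop, square to within about 0.01 rad. The arm is well clear, the bystanders look unmoved, and the brown look-alike is in place. The arm hides most of the yellow one in the last picture; I never touched it.

**Disagreement:** the measured trailing end came out at jig y = 157 mm from the top camera and 153–155 mm from the side camera, against 160 mm nominal. I put this down to calibration and pixel-picking error, since the two cameras already differed by up to 6 mm along the bar earlier. I relied on the stop contact instead.

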